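# Tighten the hand chuck on a countersink bit and hold the tool up ready

## Task

A countersink bit stands loose in the open jaws of the hand chuck, which is parked upright in the wooden bench block. Turn the chuck's sleeve clockwise, seen from above, until it comes to its stop with the jaws tight on the bit; only then lift the whole tool by its chuck straight up out of the block and finish while still holding it in the air, upright and still, its foot about 5 cm above the top of the block. Leave the stake in the other hole, the hammer, the water bottle and the tub where they are.

Things in the scene. Friction and masses are not known exactly. Their poses are not given: they have to be found in the camera images.
- stake_block: Pale hardwood bench block, 90 x 190 x 60 mm (x, y, z), screwed to the table: it cannot move. Origin: centre of its underside, on the table; z up. Two square pockets 28 mm wide, 48 mm deep (floor 12 mm above the table) at y = -50 and +50 mm in its own frame. The hand chuck stands in one pocket, the mushroom stake in the other.
- bench_chuck: Hand chuck, 134 mm tall, 0.35 to 0.55 kg. Origin: centre of its foot; z up the tool. From the foot: square dark wooden handle 26 mm wide to 63; brass ferrule to 70; steel collar dia 37 to 84, fixed to the handle; black knurled sleeve dia 38, 86 to 119, then nose tapering to 128; jaw tips to 134. Parked, its foot is 12 mm above the table; the square pocket keeps it from turning (4 degrees of play).
- sleeve_mid (a point): Point on the tool's axis 110 mm above its foot, inside the black sleeve: a good height for the TCP when gripping the sleeve from above, at any yaw. The bit's point is 38 mm above it. Parked, it is 122 mm above the table.
- sleeve (a joint): Angle of the black sleeve on the tool, rad; grows as it is turned clockwise seen from above, which closes the three jaws together, 1.25 mm per rad. 0 = open (jaws 2.5 mm clear of the shank); they meet the shank at about 2.0 and bite harder up to the end stop at 2.5, fully tight (about 7 N a jaw). Starts at 0 to 0.6. Friction 0.25 N m: it stays where it is left.
- jaw_a: Steel chuck jaw, 10 mm wide, 22 mm tall; its frame is the tool's (origin at the foot on the axis when fully open). It slides inward along its own -x as the sleeve is turned.
- jaw_b: Second jaw, the same, 120 degrees round from the first.
- jaw_c: Third jaw, the same, 240 degrees round.
- countersink: Steel countersink bit, 48 mm long, 30 g: straight round shank dia 8, 36 mm long, then a head dia 12 with a 90 degree point up. Loose. Origin: centre of the shank's lower end; z along the bit to the point. It stands in the chuck's bore, its lower end on the bore's floor 100 mm above the tool's foot, the head just above the jaw tips.
- mushroom_stake: Bystander: small steel mushroom stake standing in the block's other pocket, square shank 26 mm, domed head dia 42 mm, 77 mm tall, its dome 89 mm above the table. Origin: centre of the foot. The same pockets are used by both, so which one is which changes.
- chasing_hammer: Bystander: chasing hammer lying on the table, wooden handle along its x, 220 mm long, steel head at +x, under 30 mm tall.
- water_bottle: Bystander: clear water bottle with a blue cap standing on the table, dia 60, 160 mm tall. Origin: centre of the underside.
- rivet_tub: Bystander: white plastic tub of rivets on the table, dia 84, 45 mm tall. Origin: centre of the underside.
Mind the look-alikes: they are no part of the job. Of the things that look like the bench_chuck, the largest one is meant. What is shaped like the stake_block but turquoise is not meant.

How it is judged:
By the outcome, as a careful person would: the job done as asked, in the order asked, and still so for the second after the job is handed in, while the arm keeps its last pose, push and grip.
It also fails if it takes over 48 s, if anything falls off the work surface, if the arm or the gripper's body presses on something with over 40 N, if the wrist force passes 120 N, or if a joint passes its speed limit or range.

## Robot

A 6-joint arm with a two-finger parallel gripper is mounted at the origin on the work surface. World frame = base frame: x ahead of the robot, y to its left, z up, the work surface at z = 0. Lengths are in m, angles in degrees, forces in N, time in s.
With the tool pointing down it reaches from about 0.4 to 0.825 m from the base axis. Payload 7 kg.
Tool frame: the origin (TCP) lies between the finger pads, 19 mm behind the fingertips; this is the grasp point; z points along the fingers, y is the line along which they close (so a half turn about z gives the same grasp; the last joint's range is limited). The gripper opens to 88 mm and grips with 3 to 60 N. Pads are 19 mm wide; open, the fingers measure 130 mm over their backs; the gripper's body (78 mm by 193 mm) begins 47 mm behind the grasp point.
Start: joints at [-59.811, 20.546, 0.682, 0, -70.136, -16.507], TCP at [0.16, -0.656, 0.245] pointing down, gripper open.
Joint ranges: [-176.03, 176.03], [-82.01, 121.73], [-58.28, 71.71], [-173.87, 95.51], [-174.79, -0.11], [-173.66, 173.66]. Speed limits (degrees/s): [136.94, 136.94, 172.46, 180, 180, 180].

## Interface

Orientations are given as [roll, pitch, yaw] about the fixed x, y, z axes, in that order (R = Rz(yaw) Ry(pitch) Rx(roll)).
In Python, from plant import r gives the robot as it stands.
- The arm moves only by the tool send_rows, never from a script. Its argument "steps" is a list of rows, each an object with "dp": the shift along the tool's x, y, z in mm, a list of three; "roll": the turn about the tool's z in rad; "jaw": the opening in per cent of the stroke, from 0 (shut) to 100 (fully open). In form: [{"dp": [tx, ty, tz], "roll": roll, "jaw": jaw}, ...]. A call has 1 to 5 rows; each row is the pose to reach, as a shift and turn from the pose commanded when the call began, along the tool's axes at that moment; what a row does not reach only later rows make up. A row lasts 1/8 s, in which the tool goes at most 62.5 mm and 10.7 degrees, less where a joint would pass 70% of its speed; a pose out of reach is approached as far as the arm can. A call with a gripper value outside its range is refused whole. The fingers move at their own pace and stop on an object; "newtons" is the grip in N (left out, the last holds). Time passes only in rows, so rows that repeat a pose let the fingers close. It gives the time, the measured TCP pose, the force, the opening and the grip force at its end, in the units of the state.
- r.get_state(): the state, without advancing time (a new reading comes with each control period).
- r.capture(name): name is "scene" or "top"; returns a dict with "image" (480x640x3 uint8, blue, green, red), "K" (3x3 intrinsics, pixels), "rvec" (rotation vector, rad) and "tvec" (3), from world to camera coordinates, as OpenCV has them. Camera axes: x right, y down, z forward; pixel columns grow to the right and rows downward; lengths in m; the calibration is good to about 2 mm. A picture is of the moment at which its call begins. There is no depth.
- r.close_job(): hands the job in; it is judged then, once.
The state is a dict: "time_s": time; "joints": joint angles; "qd": joint speeds; "joint_torque": joint torques, N m; "tcp_pos": TCP position; "eef_rot": TCP orientation; "contact_force": force on the tool from outside, world axes, zero at the start; "moment": the same for the moment, N m; "gripper_width": finger opening in m; "gripper_force": force on a finger pad.
Only numpy, scipy, OpenCV 4.12 (cv2) and the standard library are available. Lean on these libraries where they do the work, as an engineer would, in place of code of your own. Each camera call takes 0.05 s, during which the arm holds its last target. There are 200 camera calls.

## Working session

There is one attempt and no reset: what is moved stays moved. The work goes in short steps, Python scripts to look and compute and a tool call to move; the robot and the scene stay as the last step left them, time stands still between calls to the robot, and variables do not carry over. Pictures are saved under pics/ and viewed, at most 10 in all, crops included, and the job is handed in when it is done.

Besides the shell and the picture viewer there is one more tool, called after "Request:" by a JSON object that holds its "api" and its "payload", one argument or row to a line. send_rows: Moves the arm, as the interface text tells. Its arguments: {"type":"object","properties":{"steps":{"type":"array","items":{"type":"object","properties":{"dp":{"type":"array","items":{"type":"number"}},"roll":{"type":"number"},"jaw":{"type":"number"}}}},"newtons":{"type":"number"}},"required":["steps"]}

```bash
mkdir -p pics; cat > h.py <<'E'
import numpy as np, cv2
from plant import r
def cap(n,f=None):
    c=r.capture(n)
    if f: cv2.imwrite('pics/'+f,c['image'])
    return c
def ray_at_z(c,uv,z):
    R=cv2.Rodrigues(np.array(c['rvec'],float))[0]; t=np.array(c['tvec'],float).ravel()
    d=R.T@np.linalg.inv(np.array(c['K']))@np.array([uv[0],uv[1],1.]); o=-R.T@t
    return o+d*(z-o[2])/d[2]
def proj(c,p):
    return cv2.projectPoints(np.array(p,float).reshape(-1,1,3),np.array(c['rvec'],float),np.array(c['tvec'],float),np.array(c['K'],float),None)[0].reshape(-1,2)
E
python3 - <<'E'
from h import *
for n in('scene','top'):
    c=cap(n,n+'1.png'); R=cv2.Rodrigues(np.array(c['rvec'],float))[0]; print(n,-R.T@np.array(c['tvec']).ravel(),R[2])
print(r.get_state())
E
```

```text
scene [ 0.98454254 -0.44568089  0.85875803] [-0.41781137  0.47137126 -0.77668706]
top [0.40002973 0.00875176 1.33204345] [ 0.15008349 -0.00281117 -0.98866933]
{'time_s': 0.1, 'joints': array([-5.98115133e+01,  2.05860715e+01,  6.37845110e-01, -1.66762105e-02,
       -7.01341380e+01, -1.65074909e+01]), 'qd': array([ 0.0263309 , -0.10721366,  0.07759895,  0.0561307 ,  0.0385635 ,
       -0.05367133]), 'joint_torque': array([-2.09174366e-03, -5.84163272e+01,  2.93752223e+01,  7.01570079e+00,
        1.01233352e-02, -4.93525954e-05]), 'tcp_pos': array([ 0.15952871, -0.65545763,  0.24452495]), 'eef_rot': array([ 1.79916576e+02, -8.37373196e-03, -1.66324676e+02]), 'contact_force': array([-0.52320134,  0.32449301,  1.20884546]), 'moment': array([ 0.01935392, -0.00897008, -0.05812666]), 'gripper_force': 0.0, 'gripper_width': 0.08748216096332292}
```

View pics/scene1.png

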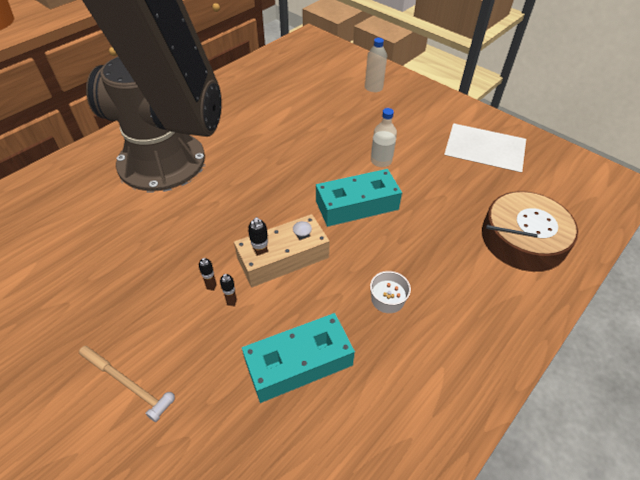

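View pics/top1.png

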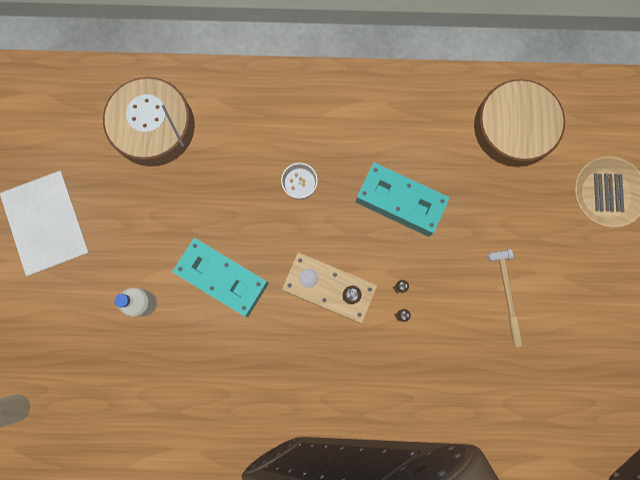

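Candidates in the scene view: the large chuck in the pale block at (258,235), and two small look-alikes on the table at (207,272) and (228,288). In the top view these are at (352,294), (402,286) and (403,315). I choose the large one in the pale block and will check it in a crop.

```bash
python3 - <<'E'
from h import *
s=cap('scene');t=cap('top')
a=cv2.resize(s['image'][205:285,215:335],None,fx=5,fy=5,interpolation=cv2.INTER_CUBIC)
b=cv2.resize(t['image'][245:330,275:385],None,fx=5,fy=5,interpolation=cv2.INTER_CUBIC)
h=min(a.shape[0],b.shape[0]);im=np.vstack([np.hstack([a[:400,:400],b[:400,150:550]])]);cv2.imwrite('pics/crop.png',im)
print('chuck',ray_at_z(t,(352,294),.14),'scene',ray_at_z(s,(257.5,221),.15))
print('stake',ray_at_z(t,(308,278),.085))
print('block',[ray_at_z(t,p,.06).round(3) for p in((299,253),(377,287),(362,323),(283,290))])
print('bottle',ray_at_z(t,(135,303),.1)); print('minis',ray_at_z(t,(402,286),.08),ray_at_z(t,(403,315),.08))
E
```

```text
chuck [ 0.46158227 -0.05612382  0.14      ] scene [ 0.46517008 -0.05405813  0.15      ]
stake [0.49669497 0.03669632 0.085     ]
block [array([0.554, 0.059, 0.06 ]), array([ 0.482, -0.115,  0.06 ]), array([ 0.403, -0.083,  0.06 ]), array([0.471, 0.092, 0.06 ])]
bottle [0.43382799 0.40173061 0.1       ]
minis [ 0.48453376 -0.16769964  0.08      ] [ 0.4221733 -0.1700247  0.08     ]
```

View pics/crop.png

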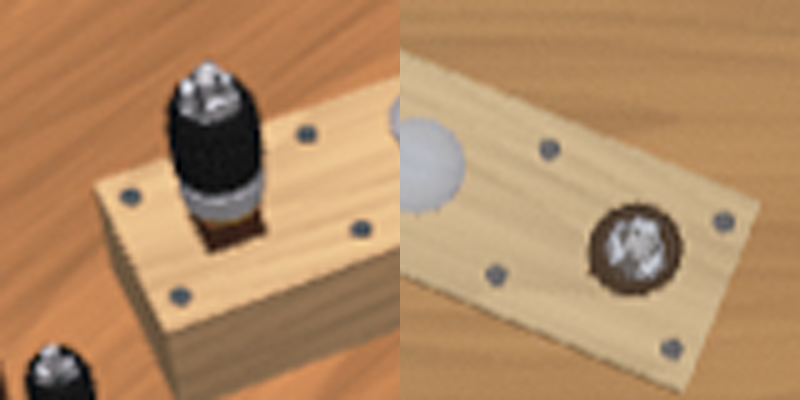

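The crop confirms it: a large black sleeve with a bright collar and bit, standing in the pale block. The chuck axis is at about (0.460, -0.057). Moving over it now, pre-rolling backwards to leave range for the clockwise turn.

Request:
{"api": "send_rows", "payload": {
  "steps": [
    {"dp": [-35,40,0],"roll": -0.18,"jaw": 100},
    {"dp": [-75,88,0],"roll": -0.36,"jaw": 100},
    {"dp": [-115,135,0],"roll": -0.54,"jaw": 100},
    {"dp": [-155,182,0],"roll": -0.72,"jaw": 100},
    {"dp": [-194,228,0],"roll": -0.9,"jaw": 100}
  ]
}}

```text
time_s: 0.82
tcp_pos: [0.2947, -0.3866, 0.2454]
eef_rot: [-180.0, 0.0, -114.4]
contact_force: [1.3, 0.3, 0.3]
gripper_width: 0.0875
gripper_force: 0.0
```

```bash
cat >> h.py <<'E'
from scipy.spatial.transform import Rotation as Ro
def to(p):
    s=r.get_state(); R=Ro.from_euler('xyz',s['eef_rot'],degrees=True).as_matrix()
    print('t',s['time_s'],'tcp',s['tcp_pos'].round(4),'rot',s['eef_rot'].round(2),'J',s['joints'].round(1)[[0,5]],'F',s['contact_force'].round(1),'M',s['moment'].round(2),'w',round(s['gripper_width'],4),s['gripper_force'])
    print('dp mm',(R.T@(np.array(p)-s['tcp_pos'])*1000).round(1))
E
python3 -c "
from h import *;to([.46,-.057,.245])"
```

```text
t 0.825 tcp [ 0.2947 -0.3866  0.2454] rot [-179.98    0.   -114.42] J [-29.5   5. ] F [1.3 0.3 0.3] M [ 0.01 -0.19  0.04] w 0.0875 0.0
dp mm [-368.5  -14.2    0.4]
```

Request:
{"api": "send_rows", "payload": {
  "steps": [
    {"dp": [-60,-2,0],"roll": -0.18,"jaw": 100},
    {"dp": [-120,-4,0],"roll": -0.36,"jaw": 100},
    {"dp": [-180,-6,0],"roll": -0.54,"jaw": 100},
    {"dp": [-240,-8,0],"roll": -0.72,"jaw": 100},
    {"dp": [-290,-10,0],"roll": -0.9,"jaw": 100}
  ]
}}

```text
time_s: 1.45
tcp_pos: [0.4253, -0.1271, 0.2457]
eef_rot: [-179.9, -0.0, -62.8]
contact_force: [1.4, -0.3, -0.0]
gripper_width: 0.0877
gripper_force: 0.0
```

```bash
python3 -c "
from h import *;to([.46,-.057,.245])"
```

```text
t 1.45 tcp [ 0.4253 -0.1271  0.2457] rot [-1.7994e+02 -2.0000e-02 -6.2790e+01] J [ 9.  18.3] F [ 1.4 -0.3 -0. ] M [-0.06  0.06  0.03] w 0.0877 0.0
dp mm [-46.5 -63.    0.7]
```

Request:
{"api": "send_rows", "payload": {
  "steps": [
    {"dp": [-12,-16,0],"roll": -0.18,"jaw": 100},
    {"dp": [-24,-32,0],"roll": -0.36,"jaw": 100},
    {"dp": [-36,-48,0],"roll": -0.54,"jaw": 100},
    {"dp": [-46,-63,0],"roll": -0.72,"jaw": 100},
    {"dp": [-46,-63,0],"roll": -0.9,"jaw": 100}
  ]
}}

```text
time_s: 2.08
tcp_pos: [0.4606, -0.0589, 0.2452]
eef_rot: [180.0, 0.0, -11.2]
contact_force: [0.9, -0.6, 0.2]
gripper_width: 0.0878
gripper_force: 0.0
```

Request:
{"api": "send_rows", "payload": {
  "steps": [
    {"dp": [0,0,0],"roll": -0.18,"jaw": 100},
    {"dp": [0,0,0],"roll": -0.36,"jaw": 100},
    {"dp": [0,0,0],"roll": -0.54,"jaw": 100},
    {"dp": [0,0,0],"roll": -0.72,"jaw": 100},
    {"dp": [0,0,40],"roll": -0.9,"jaw": 100}
  ]
}}

```text
time_s: 2.7
tcp_pos: [0.4622, -0.0594, 0.2073]
eef_rot: [179.8, -0.3, 40.3]
contact_force: [1.3, 0.0, -0.7]
gripper_width: 0.0875
gripper_force: 0.0
```

```bash
python3 - <<'E'
from h import *
to([.46,-.057,.122])
s=cap('scene');t=cap('top')
P=[[.46,-.057,.16],[.46,-.057,.131],[.46,-.057,.098],r.get_state()['tcp_pos']]
def crop(c,f=6):
    uv=proj(c,P); print(uv.round(1)); x,y=uv[1].astype(int)-(33,48); im=c['image'][y:y+96,x:x+66].copy()
    im=cv2.resize(im,None,fx=f,fy=f,interpolation=cv2.INTER_CUBIC)
    for i,q in enumerate(uv):cv2.circle(im,tuple(((q-(x,y)+.5)*f).astype(int).tolist()),3,[(0,0,255),(0,255,0),(255,0,0),(0,255,255)][i],-1)
    return im
cv2.imwrite('pics/over.png',np.hstack([crop(s),crop(t)]))
E
```

```text
t 2.7 tcp [ 0.4622 -0.0594  0.2073] rot [179.82  -0.31  40.32] J [ 17.  113.3] F [ 1.3  0.  -0.7] M [-0.09  0.08 -0.04] w 0.0875 0.0
dp mm [-0.6 -3.6 85.3]
[[254.2 217.1]
 [255.6 226.7]
 [257.1 237.1]
 [250.  202.6]]
[[353.  294.3]
 [352.2 295. ]
 [351.3 295.7]
 [355.7 294.5]]
```

View pics/over.png

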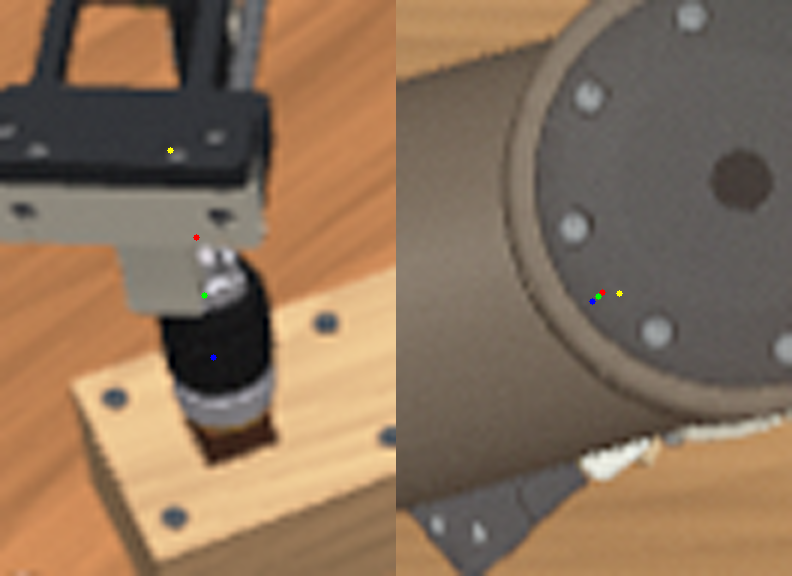

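The scene view shows the open fingers above the sleeve and bit. The sleeve axis sits about 1.3 px right of my estimate, so I refine it to (0.461, -0.056). Descending partway, then checking again.

Request:
{"api": "send_rows", "payload": {
  "steps": [
    {"dp": [1,-2,15],"roll": 0,"jaw": 100},
    {"dp": [1,-2,30],"roll": 0,"jaw": 100},
    {"dp": [1,-2,50],"roll": 0,"jaw": 100},
    {"dp": [1,-2,50],"roll": 0,"jaw": 100}
  ]
}}

```text
time_s: 3.3
tcp_pos: [0.4588, -0.0578, 0.1542]
eef_rot: [-179.9, 0.1, 39.9]
contact_force: [0.7, 0.2, -0.0]
gripper_width: 0.0875
gripper_force: 0.0
```

```bash
python3 -c "
from h import *;to([.461,-.056,.122])"
```

```text
t 3.3 tcp [ 0.4588 -0.0578  0.1542] rot [-1.7993e+02  1.4000e-01  3.9860e+01] J [ 17.3 112.6] F [ 0.7  0.2 -0. ] M [-0.15  0.1  -0.  ] w 0.0875 0.0
dp mm [ 2.9  0.1 32.2]
```

Request:
{"api": "send_rows", "payload": {
  "steps": [
    {"dp": [3,0,16],"roll": 0,"jaw": 100},
    {"dp": [3,0,32],"roll": 0,"jaw": 100},
    {"dp": [3,0,32],"roll": 0,"jaw": 60},
    {"dp": [3,0,32],"roll": 0,"jaw": 50},
    {"dp": [3,0,32],"roll": 0,"jaw": 50}
  ],
  "newtons": 6
}}

```text
time_s: 3.92
tcp_pos: [0.4625, -0.0556, 0.1242]
eef_rot: [180.0, -0.1, 39.9]
contact_force: [-0.8, 0.0, -0.5]
gripper_width: 0.063
gripper_force: 0.0
```

Request:
{"api": "send_rows", "payload": {
  "steps": [
    {"dp": [0,0,0],"roll": 0,"jaw": 30},
    {"dp": [0,0,0],"roll": 0,"jaw": 30},
    {"dp": [0,0,0],"roll": 0,"jaw": 30},
    {"dp": [0,0,0],"roll": 0,"jaw": 30}
  ]
}}

```text
time_s: 4.42
tcp_pos: [0.4622, -0.0557, 0.1235]
eef_rot: [180.0, -0.0, 40.0]
contact_force: [1.4, -1.1, 1.6]
gripper_width: 0.0378
gripper_force: 6.0
```

```bash
python3 -c "
from h import *;to([.461,-.056,.122])"
```

```text
t 4.425 tcp [ 0.4622 -0.0557  0.1235] rot [ 1.7997e+02 -2.0000e-02  3.9960e+01] J [ 17.5 112.5] F [ 1.4 -1.1  1.6] M [-0.59 -0.19  0.  ] w 0.0378 5.999622792005539
dp mm [-1.1 -0.6  1.5]
```

Request:
{"api": "send_rows", "payload": {
  "newtons": 45,
  "steps": [
    {"dp": [0,0,0],"roll": 0,"jaw": 25},
    {"dp": [0,0,0],"roll": 0,"jaw": 25},
    {"dp": [0,0,0],"roll": 0.1,"jaw": 25},
    {"dp": [0,0,0],"roll": 0.2,"jaw": 25},
    {"dp": [0,0,0],"roll": 0.3,"jaw": 25}
  ]
}}

```text
time_s: 5.05
tcp_pos: [0.4625, -0.056, 0.1236]
eef_rot: [179.9, -0.0, 22.6]
contact_force: [2.9, -3.4, 0.3]
gripper_width: 0.037
gripper_force: 45.0
```

```bash
python3 -c "
from h import *;to([.461,-.056,.122])"
```

```text
t 5.05 tcp [ 0.4625 -0.056   0.1236] rot [ 1.7994e+02 -3.0000e-02  2.2620e+01] J [17.5 95.1] F [ 2.9 -3.4  0.3] M [-1.98 -1.    0.25] w 0.037 44.988523721694946
dp mm [-1.4 -0.6  1.6]
```

Mz is 0.25 N m, matching the sleeve's friction, so it is turning.

Request:
{"api": "send_rows", "payload": {
  "steps": [
    {"dp": [0,0,0],"roll": 0.12,"jaw": 25},
    {"dp": [0,0,0],"roll": 0.24,"jaw": 25},
    {"dp": [0,0,0],"roll": 0.36,"jaw": 25},
    {"dp": [0,0,0],"roll": 0.48,"jaw": 25},
    {"dp": [0,0,0],"roll": 0.6,"jaw": 25}
  ]
}}

```text
time_s: 5.68
tcp_pos: [0.4626, -0.0563, 0.1236]
eef_rot: [179.9, -0.1, -11.8]
contact_force: [4.4, -7.1, -0.8]
gripper_width: 0.0371
gripper_force: 45.0
```

```bash
python3 -c "
from h import *;to([.461,-.056,.122])"
```

```text
t 5.675 tcp [ 0.4626 -0.0563  0.1236] rot [ 1.7995e+02 -6.0000e-02 -1.1790e+01] J [17.4 60.7] F [ 4.4 -7.1 -0.8] M [-2.72 -1.32  0.25] w 0.0371 44.974143505096436
dp mm [-1.6  0.1  1.6]
```

Request:
{"api": "send_rows", "payload": {
  "steps": [
    {"dp": [0.3,0.3,0],"roll": 0.12,"jaw": 25},
    {"dp": [0.6,0.6,0],"roll": 0.24,"jaw": 25},
    {"dp": [0.7,0.7,0],"roll": 0.36,"jaw": 25},
    {"dp": [0.7,0.7,0],"roll": 0.48,"jaw": 25},
    {"dp": [0.7,0.7,0],"roll": 0.6,"jaw": 25}
  ]
}}

```text
time_s: 6.3
tcp_pos: [0.4627, -0.0568, 0.1236]
eef_rot: [180.0, -0.0, -46.2]
contact_force: [1.3, -3.1, 2.1]
gripper_width: 0.0371
gripper_force: 45.0
```

```bash
python3 -c "
from h import *;to([.461,-.056,.122])"
```

```text
t 6.3 tcp [ 0.4627 -0.0568  0.1236] rot [ 1.7999e+02 -4.0000e-02 -4.6190e+01] J [17.3 26.5] F [ 1.3 -3.1  2.1] M [-1.3  -0.4   0.22] w 0.0371 44.96947646141052
dp mm [-1.7  0.7  1.6]
```

Request:
{"api": "send_rows", "payload": {
  "steps": [
    {"dp": [0.1,0.2,0],"roll": 0.08,"jaw": 25},
    {"dp": [0.2,0.2,0],"roll": 0.16,"jaw": 25},
    {"dp": [0.2,0.2,0],"roll": 0.24,"jaw": 25},
    {"dp": [0.2,0.2,0],"roll": 0.32,"jaw": 25},
    {"dp": [0.2,0.2,0],"roll": 0.4,"jaw": 25}
  ]
}}

```text
time_s: 6.92
tcp_pos: [0.4627, -0.057, 0.1235]
eef_rot: [-180.0, -0.0, -69.0]
contact_force: [1.3, -3.6, 1.5]
gripper_width: 0.0374
gripper_force: 45.0
```

```bash
python3 -c "
from h import *;to([.461,-.056,.122])"
```

```text
t 6.925 tcp [ 0.4627 -0.057   0.1235] rot [-1.7999e+02 -3.0000e-02 -6.9030e+01] J [17.3  3.6] F [ 1.3 -3.6  1.5] M [-1.31 -0.52  0.25] w 0.0374 44.96836245059967
dp mm [-1.5  1.2  1.5]
```

Request:
{"api": "send_rows", "payload": {
  "steps": [
    {"dp": [0,0,0],"roll": 0.06,"jaw": 25},
    {"dp": [0,0,0],"roll": 0.12,"jaw": 25},
    {"dp": [0,0,0],"roll": 0.18,"jaw": 25},
    {"dp": [0,0,0],"roll": 0.24,"jaw": 25}
  ]
}}

```text
time_s: 7.42
tcp_pos: [0.4626, -0.0571, 0.1236]
eef_rot: [-180.0, -0.0, -82.7]
contact_force: [1.6, -3.8, 2.1]
gripper_width: 0.0369
gripper_force: 45.0
```

```bash
python3 -c "
from h import *;to([.461,-.056,.122])"
```

```text
t 7.425 tcp [ 0.4626 -0.0571  0.1236] rot [-1.7999e+02 -3.0000e-02 -8.2740e+01] J [ 17.3 -10.1] F [ 1.6 -3.8  2.1] M [-1.38 -0.36  0.26] w 0.0369 44.96743440628052
dp mm [-1.3  1.5  1.6]
```

Request:
{"api": "send_rows", "payload": {
  "steps": [
    {"dp": [0,0,0],"roll": 0.05,"jaw": 25},
    {"dp": [0,0,0],"roll": 0.1,"jaw": 25},
    {"dp": [0,0,0],"roll": 0.15,"jaw": 25},
    {"dp": [0,0,0],"roll": 0.2,"jaw": 25}
  ]
}}

```text
time_s: 7.92
tcp_pos: [0.4626, -0.0571, 0.1235]
eef_rot: [-180.0, -0.0, -94.2]
contact_force: [-0.0, -4.0, 1.2]
gripper_width: 0.0372
gripper_force: 45.0
```

```bash
python3 -c "
from h import *;to([.461,-.056,.122])"
```

```text
t 7.925 tcp [ 0.4626 -0.0571  0.1235] rot [-1.7999e+02 -4.0000e-02 -9.4180e+01] J [ 17.3 -21.5] F [-0.  -4.   1.2] M [-1.6  -0.38  0.26] w 0.0372 44.96760070323944
dp mm [-1.   1.6  1.5]
```

Request:
{"api": "send_rows", "payload": {
  "steps": [
    {"dp": [0,0,0],"roll": 0.04,"jaw": 25},
    {"dp": [0,0,0],"roll": 0.08,"jaw": 25},
    {"dp": [0,0,0],"roll": 0.12,"jaw": 25}
  ]
}}

```text
time_s: 8.3
tcp_pos: [0.4625, -0.0572, 0.1235]
eef_rot: [-180.0, -0.0, -101.0]
contact_force: [-0.1, -3.2, 2.3]
gripper_width: 0.0371
gripper_force: 45.0
```

```bash
python3 -c "
from h import *;to([.461,-.056,.122])"
```

```text
t 8.3 tcp [ 0.4625 -0.0572  0.1235] rot [-1.7999e+02 -4.0000e-02 -1.0104e+02] J [ 17.3 -28.4] F [-0.1 -3.2  2.3] M [-1.61 -0.41  0.25] w 0.0371 44.967734813690186
dp mm [-0.9  1.7  1.5]
```

Request:
{"api": "send_rows", "payload": {
  "steps": [
    {"dp": [0,0,0],"roll": 0.04,"jaw": 25},
    {"dp": [0,0,0],"roll": 0.08,"jaw": 25},
    {"dp": [0,0,0],"roll": 0.12,"jaw": 25}
  ]
}}

```text
time_s: 8.68
tcp_pos: [0.4625, -0.0572, 0.1235]
eef_rot: [-180.0, -0.0, -107.9]
contact_force: [0.7, -3.9, 3.0]
gripper_width: 0.037
gripper_force: 45.0
```

```bash
python3 -c "
from h import *;to([.461,-.056,.122])
c=cap('scene')
cv2.imwrite('pics/turn.png',cv2.resize(c['image'][180:280,200:330],None,fx=5,fy=5,interpolation=cv2.INTER_CUBIC))"
```

```text
t 8.675 tcp [ 0.4625 -0.0572  0.1235] rot [-1.7999e+02 -5.0000e-02 -1.0791e+02] J [ 17.3 -35.2] F [ 0.7 -3.9  3. ] M [-1.72 -0.42  0.29] w 0.037 44.96813714504242
dp mm [-0.7  1.8  1.5]
```

View pics/turn.png

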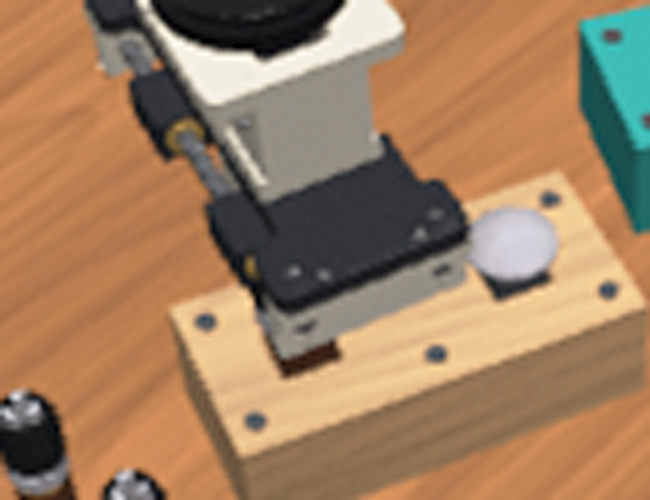

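The gripper encloses the sleeve, the chuck is still upright in its pocket, and the stake at crop (513,245) is untouched. The torque is just starting to rise, so I continue in small steps.

Request:
{"api": "send_rows", "payload": {
  "steps": [
    {"dp": [0,0,0],"roll": 0.03,"jaw": 25},
    {"dp": [0,0,0],"roll": 0.06,"jaw": 25}
  ]
}}

```text
time_s: 8.98
tcp_pos: [0.4625, -0.057, 0.1236]
eef_rot: [-180.0, -0.0, -111.3]
contact_force: [-1.0, -4.2, 4.4]
gripper_width: 0.0373
gripper_force: 45.0
```

```bash
python3 -c "
from h import *;to([.461,-.056,.122])"
```

```text
t 8.975 tcp [ 0.4625 -0.057   0.1236] rot [-1.7999e+02 -4.0000e-02 -1.1127e+02] J [ 17.3 -38.6] F [-1.  -4.2  4.4] M [-1.44  0.27  1.45] w 0.0373 44.990572929382324
dp mm [-0.4  1.7  1.6]
```

Mz jumped to 1.45 N m, so the stop is reached. I ease off the windup only, without turning the sleeve back, before lifting.

Request:
{"api": "send_rows", "payload": {
  "steps": [
    {"dp": [0,0,0],"roll": -0.02,"jaw": 25},
    {"dp": [0,0,0],"roll": -0.02,"jaw": 25}
  ]
}}

```text
time_s: 9.22
tcp_pos: [0.4625, -0.0568, 0.1236]
eef_rot: [-180.0, 0.0, -110.2]
contact_force: [0.2, -3.5, 6.0]
gripper_width: 0.0372
gripper_force: 45.0
```

```bash
python3 -c "
from h import *;to([.461,-.056,.122])"
```

```text
t 9.225 tcp [ 0.4625 -0.0568  0.1236] rot [-179.99    0.   -110.17] J [ 17.3 -37.5] F [ 0.2 -3.5  6. ] M [-1.38  0.1   0.36] w 0.0372 44.99614655971527
dp mm [-0.2  1.7  1.6]
```

Request:
{"api": "send_rows", "payload": {
  "newtons": 55,
  "steps": [
    {"dp": [0,0,0],"roll": -0.005,"jaw": 25},
    {"dp": [0,0,-4],"roll": -0.005,"jaw": 25},
    {"dp": [0,0,-10],"roll": -0.005,"jaw": 25},
    {"dp": [0,0,-18],"roll": -0.005,"jaw": 25},
    {"dp": [0,0,-26],"roll": -0.005,"jaw": 25}
  ]
}}

```text
time_s: 9.85
tcp_pos: [0.4621, -0.0565, 0.1479]
eef_rot: [179.9, 0.0, -110.0]
contact_force: [6.0, -3.3, -15.0]
gripper_width: 0.0373
gripper_force: 55.0
```

```bash
python3 -c "
from h import *;to([.4625,-.0568,.2216])"
```

```text
t 9.85 tcp [ 0.4621 -0.0565  0.1479] rot [ 1.7992e+02  1.0000e-02 -1.0996e+02] J [ 17.3 -37.2] F [  6.   -3.3 -15. ] M [-1.63 -2.62  0.21] w 0.0373 54.99796271324158
dp mm [  0.1  -0.3 -73.7]
```

Request:
{"api": "send_rows", "payload": {
  "steps": [
    {"dp": [0,-0.4,-8],"roll": 0,"jaw": 25},
    {"dp": [0,-0.6,-16],"roll": 0,"jaw": 25},
    {"dp": [0,-0.6,-24],"roll": 0,"jaw": 25},
    {"dp": [0,-0.6,-34],"roll": 0,"jaw": 25},
    {"dp": [0,-0.6,-44],"roll": 0,"jaw": 25}
  ]
}}

```text
time_s: 10.48
tcp_pos: [0.4627, -0.0568, 0.194]
eef_rot: [180.0, 0.0, -109.9]
contact_force: [1.0, 0.1, -4.5]
gripper_width: 0.0373
gripper_force: 55.0
```

Request:
{"api": "send_rows", "payload": {
  "steps": [
    {"dp": [0,0,-10],"roll": 0,"jaw": 25},
    {"dp": [0,0,-20],"roll": 0,"jaw": 25},
    {"dp": [0,0,-27],"roll": 0,"jaw": 25},
    {"dp": [0,0,-29],"roll": 0,"jaw": 25},
    {"dp": [0,0,-29],"roll": 0,"jaw": 25}
  ]
}}

```text
time_s: 11.1
tcp_pos: [0.4629, -0.057, 0.2223]
eef_rot: [180.0, -0.0, -109.9]
contact_force: [-0.3, -0.8, -4.8]
gripper_width: 0.0372
gripper_force: 55.0
```

```bash
python3 -c "
from h import *;to([.4625,-.0568,.2216])
c=cap('scene')
cv2.imwrite('pics/lift.png',cv2.resize(c['image'][150:310,180:360],None,fx=3.6,fy=3.6,interpolation=cv2.INTER_CUBIC))
p=r.get_state()['tcp_pos'];P=[p,p-[0,0,.04],p-[0,0,.11]];print(((proj(c,P)-[180,150])*3.6).round(0))"
```

```text
t 11.1 tcp [ 0.4629 -0.057   0.2223] rot [ 179.99   -0.   -109.89] J [ 17.3 -37.1] F [-0.3 -0.8 -4.8] M [0.05 0.07 0.03] w 0.0372 54.98843014240265
dp mm [-0.   0.5  0.7]
[[259. 165.]
 [267. 217.]
 [279. 300.]]
```

View pics/lift.png

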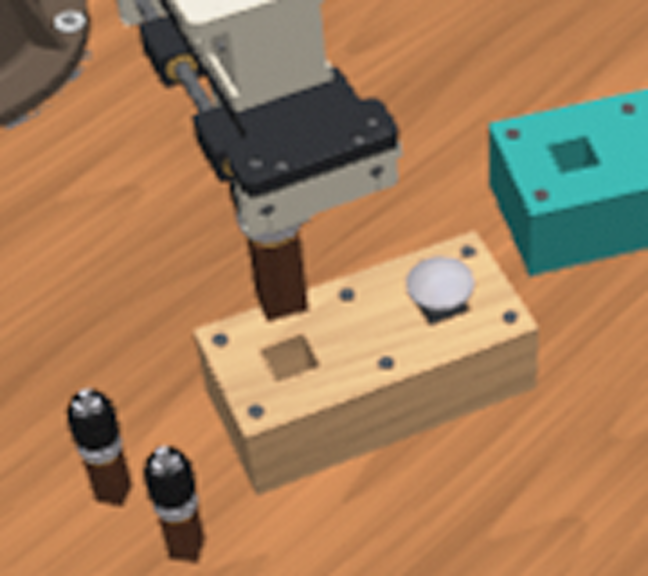

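The picture shows the tool hanging upright, clear of its pocket, with its foot at crop (283,312), about 5 cm above the block. The stake and look-alikes are undisturbed. Measured weight is 4.8 N and the arm is still.

```bash
python3 -c "
from h import *;print(r.close_job())"
```

```text
the job is handed in; nothing more can be done
None
```

I turned the chuck's sleeve clockwise to its stop, where the torque jumped from 0.25 to 1.45 N m, then lifted the tool straight out; the job is handed in at about 11 s, with the tool held upright and still, its foot about 5 cm above the block.

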